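# Tuck the drill case cover under its lip

### The job

Close the green drill-bit case: with a fingertip, push the standing orange cover over until it lies flat on the case, keep it pressed down in its finger well and push it along towards the yellow lip until its front edge is tucked fully home beneath the lip, then let go and move clear; the cover must stay shut by itself. Only push and press: do not pinch the cover, and leave the tools and blocks around the case where they are.

Things in the scene. Friction and masses are not known exactly. Their poses are not given: they have to be found in the camera images.
- case: Green open metal case of drill bits, fixed to the saw table, 206 (x) x 140 (y) x 41 mm high. Origin: centre of its underside, on the table. Its x axis points from the lip (at its -x end) to the hinge (at its +x end); z is up.
- hinge (a point): The middle of the cover's hinge pin, 44 mm above the table near the +x end of the case; the pin runs along the case's y axis. It rides in slots: it lies 87 mm from the case's origin along +x when cover_slide is 0, and moves towards the lip (case -x) by cover_slide.
- cover (a joint): Hinge angle of the orange cover, rad: 0 = flat on the case, 1.57 = upright, 1.8 = leaning back from the lip (its stop). A spring pushes it open (0.09 Nm net of weight at 0; friction 0.05 Nm), so untucked it springs up when let go. About 2 N at the well folds it.
- cover_slide (a joint): How far the cover with its pin is slid towards the lip, m: 0 = drawn back, 0.024 = fully home (its stop). Friction 4 N; stays where left. With the cover flat the tongue comes under the level part of the lip from 0.013 on. At 0 to 0.004 the cover swings down freely past the lip; further forward it lands on top of the lip.
- well (a point): Centre of the floor of the finger well in the cover's outer (upper) face, 75 mm from the pin: a 7 mm deep hollow in the raised frame, 46 mm long (hinge to lip) and 72 mm wide, black floor; closed fingertips fit in and can push against its walls. Its z is the cover's outward normal (up when shut), its -x points from hinge to tongue.
- tongue (a point): Middle of the cover's free front edge (the tongue), 148 mm from the hinge pin. The cover is 118 mm wide: a 3 mm skin (upper face 3 mm beyond the pin's axis) with a raised frame 7 mm high, 112 mm wide, from 26 to 124 mm from the pin; beyond it the bare tongue.
- lip_edge (a point): Underside of the fixed yellow lip where its level part (100 mm wide) ends towards the hinge: 74 mm from the case's origin along -x, 49.5 mm above the table, 2.5 mm over the tongue's top when flat. From here an upturned lead-in rises 8 mm towards the hinge, to 58 mm above the table, and guides the tongue in.
- tape_measure: Yellow and black tape measure, 36x94x69 mm, standing loose beside the case; a bystander. Origin: centre of its underside.
- sanding_block: Dark sanding block with orange abrasive, 67x122x32 mm, loose beside the case; a bystander. Origin: centre of its underside.
- mallet: Wooden mallet, 252x100x66 mm, loose on the right; a bystander. Origin: centre of its underside.
- spring_clamp: Black spring clamp with orange tips, 55x119x26 mm, loose on the right; a bystander. Origin: centre of its underside.
- wedge_block: Brown wooden block, 50x124x50 mm, loose on the left; a bystander. Origin: centre of its underside.

How it is judged (in metres and radians):
At the end, for the whole second after the job is handed in: The cover lies flat (hinge angle under 0.05 rad) and at rest with its front edge beneath the lip, slid at least 18 of its 24 mm home; the tape measure, sanding block, mallet, spring clamp and wooden block are within 30 mm of where they stood (value of joint cover below 0.05 rad and value of joint cover_slide above 0.018 m and velocity of joint cover between -0.05 and 0.05 rad/s and distance of each of tape_measure, sanding_block, mallet, spring_clamp, wedge_block from where it was at the start of the episode below 0.03 m); the robot touches nothing.
It fails at once if the cover is pinched: fingers press on its outer face and on its underside at the same time (contact force between cover_c1 and the fingers above 1 N and contact force between any of cover_c0, cover_c2, cover_c3, cover_c4, cover_c5 and the fingers above 1 N).
It fails at once if a bystander (tape measure, sanding block, mallet, spring clamp or wooden block) is pushed away, lifted or carried by 30 mm or more (distance of any of tape_measure, sanding_block, mallet, spring_clamp, wedge_block from where it was at the start of the episode above 0.03 m).
It also fails if it takes over 43 s, if anything falls off the work surface, if the arm or the gripper's body presses on something with over 40 N, if the wrist force passes 120 N, or if a joint passes its speed limit or range.

### The arm

A 6-joint arm with a two-finger parallel gripper is mounted at the origin on the work surface; the furniture and walls round the work are solid. World frame = base frame: x ahead of the robot, y to its left, z up, the work surface at z = 0. Lengths are in mm, angles in degrees, forces in N, time in s.
With the tool pointing down it reaches from about 325 to 925 mm from the base axis. Payload 3.1 kg.
Tool frame: the origin (TCP) lies midway between the tips of the shut fingers; the grasp point (between the pads) lies 19 mm behind it; z points along the fingers, y is the direction in which the jaws open and shut (so a half turn about z gives the same grasp; the last joint's range is limited). The gripper opens to 85 mm and grips with 20 to 120 N. Pads are 22 mm wide; open, the fingers measure 114 mm over their backs; the gripper's body (76 mm by 85 mm) begins 54 mm behind the grasp point. The pads swing forward as they close: fully open they stand 13 mm farther back than shut.
Start: joints at [61.524, 12.427, 92.441, -0, 75.132, -6.429], TCP at [234.591, 579.315, 231.3] pointing down, gripper open.
Joint ranges: [-157.48, 157.48], [-44.54, 120.13], [17.64, 146.25], [-64.5, 244.5], [7.68, 150.69], [-147.95, 147.95]. Speed limits (degrees/s): [159.86, 159.86, 180, 180, 180, 180].

### API

Orientations are given as a 3x3 rotation matrix whose columns are the frame's x, y, z axes.
In Python, from rig import monitor, vision, env gives the robot as it stands. The module is installed in compiled form; this text tells all that it offers.
- The arm moves only by the shell command python3 -m inch 'ROWS' [OPENING] [FORCE]. ROWS is text: rows parted by semicolons, each of 6 numbers parted by spaces: the shift along the world's x, y, z in cm, then the turn, a rotation vector about the world's x, y, z in rad. A call has 1 to 20 rows; each row shifts and turns the commanded pose from where the row before left it; what a row does not reach is not made up. A row lasts 1/12 s, in which the tool goes at most 41.7 mm and 7.16 degrees, less where a joint would pass 70% of its speed; a pose out of reach is approached as far as the arm can. A call is refused whole if a number of a shift passes 4.17 or a number of a turn 0.125, either way. A call with a gripper value outside its range is refused whole. OPENING is the opening, from 0 (shut) to 1 (fully open), set as the call begins (- or left out, the last holds). The fingers move at their own pace and stop on an object; FORCE is the grip in N (left out, the last holds). Time passes only in rows, so rows that do not move let the fingers close. It gives the time, the measured TCP pose, the force and the opening at its end, in the units of the state.
- monitor.get_state(): the state, without advancing time (a new reading comes with each control period).
- vision.get_image(name): name is "scene" or "top"; returns a dict with "color" (400x640x3 uint8, blue, green, red), "depth" (400x640 float32, mm along the optical axis (not along the pixel's ray), 0 where there is no reading), "fx", "fy", "cx", "cy" (pixels), "dist" ([k1, k2, p1, p2, k3] as OpenCV has them; the pictures are not rectified), "R" (3x3) and "t" (3): a world point X has camera coordinates R X + t. Camera axes: x right, y down, z forward; pixel columns grow to the right and rows downward; lengths in mm; the calibration is good to about 2 mm. A picture is of the moment at which its call begins.
- env.hand_in(): hands the job in, once; it reports no verdict.
The state is a dict: "time_s": time; "qpos": joint angles; "joint_velocities": joint speeds; "joint_torque": joint torques, N m; "eef_pos": TCP position; "eef_rot": TCP orientation; "wrist_force": force on the tool from outside, world axes, zero at the start; "moment": the same for the moment, N m; "gripper_width": opening from 0.0 (shut) to 1.0 (fully open).
Only numpy, scipy, OpenCV 4.12 (cv2) and the standard library are available. Lean on these libraries where they do the work, as an engineer would, in place of code of your own. Each camera call takes 0.05 s, during which the arm holds its last target.

## Working session

There is one attempt and no reset: what is moved stays moved. The work goes in short steps, Python scripts to look and compute and a shell command to move; the robot and the scene stay as the last step left them, time stands still between calls to the robot, and variables do not carry over. Pictures are saved under pics/ and viewed, and the job is handed in when it is done.

```bash
mkdir -p pics; python3 - <<'E'
from rig import monitor, vision
import cv2,numpy as np
s=monitor.get_state(); print({k:np.round(v,3).tolist() for k,v in s.items()})
for n in("scene","top"):
    d=vision.get_image(n); cv2.imwrite(f"pics/{n}0.png",d["color"]); np.savez(f"{n}0.npz",**d)
    print(n,d["fx"],d["cx"],d["cy"],d["dist"],np.round(-d["R"].T@d["t"]),np.round(d["R"],3).tolist())
E
```

```text
{'time_s': 0.0, 'qpos': [61.522, 12.475, 92.527, -0.0, 75.131, -6.428], 'joint_velocities': [-0.026, -0.021, -0.007, -0.013, 0.016, -0.062], 'joint_torque': [-0.001, -39.686, -30.384, -0.0, 0.01, -0.0], 'eef_pos': [234.232, 578.597, 230.003], 'eef_rot': [[-0.927, 0.375, -0.001], [0.375, 0.927, -0.002], [0.0, -0.002, -1.0]], 'wrist_force': [0.632, -0.238, 0.041], 'moment': [-0.003, 0.013, -0.0], 'gripper_width': 1.0}
scene 396.5763156528172 321.0083520981354 197.71183716231994 [-0.09209973  0.          0.          0.          0.        ] [ 128. -711.  914.] [[0.895, -0.446, -0.002], [-0.327, -0.655, -0.681], [0.302, 0.61, -0.732]]
top 443.9952613382961 315.9505846440021 202.71247454798726 [-0.10062293  0.          0.          0.          0.        ] [ 156.  -34. 1609.] [[0.059, -0.998, -0.007], [-0.977, -0.056, -0.204], [0.203, 0.018, -0.979]]
```

View pics/scene0.png

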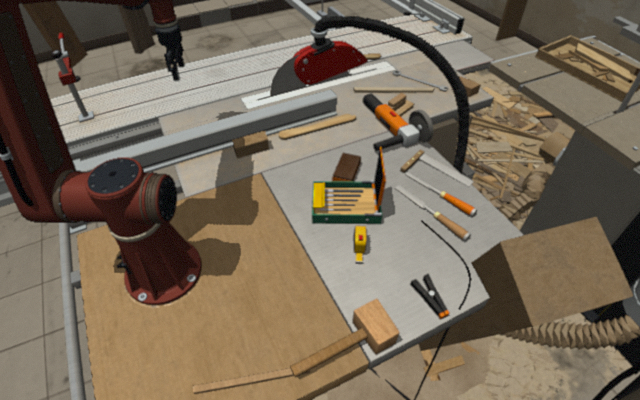

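View pics/top0.png

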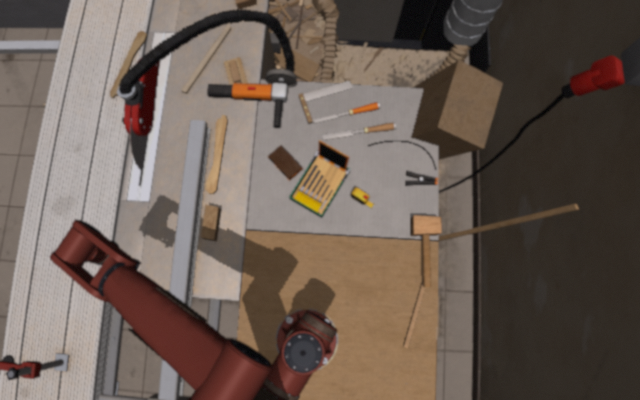

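The scene view shows the case at about (348,200), its yellow lip at (319,195) and the cover standing at (380,178). In the top view the lip is at (308,200) and the cover at (334,155). Next I zoom in and measure.

```bash
cat > h.py <<'E'
import cv2,numpy as np
def K(d): return np.array([[d["fx"],0,d["cx"]],[0,d["fy"],d["cy"]],[0,0,1.]])
def rays(d,px):
    u=cv2.undistortPoints(np.array(px,float).reshape(-1,1,2),K(d),np.array(d["dist"],float)).reshape(-1,2)
    return np.c_[u,np.ones(len(u))]
def depthpts(d,mask):
    v,u=np.nonzero(mask&(d["depth"]>0)); z=d["depth"][v,u]
    return (rays(d,np.c_[u,v])*z[:,None]-d["t"])@d["R"], np.c_[u,v]
def plane(d,px,h):
    r=rays(d,px)@d["R"]; c=-d["R"].T@d["t"]
    return c+r*((h-c[2])/r[:,2])[:,None]
def proj(d,X):
    p,_=cv2.projectPoints(np.array(X,float).reshape(-1,1,3),cv2.Rodrigues(np.array(d["R"]))[0],np.array(d["t"],float),K(d),np.array(d["dist"],float)); return p.reshape(-1,2)
E
python3 - <<'E'
from h import *
for n,(x0,x1,y0,y1) in {"scene":(295,415,130,260),"top":(255,385,125,225)}.items():
    d=dict(np.load(n+"0.npz")); c=d["color"]
    s=6 if n=="top" else 5
    cr=cv2.resize(c[y0:y1,x0:x1],None,fx=s-1 if n=="scene" else s,fy=s-1 if n=="scene" else s,interpolation=cv2.INTER_CUBIC); cv2.imwrite(f"pics/{n}_z.png",cr)
    hsv=cv2.cvtColor(c,cv2.COLOR_BGR2HSV); roi=np.zeros(c.shape[:2],bool); roi[y0:y1,x0:x1]=1
    for nm,lo,hi in(("green",(40,80,30),(90,255,255)),("yellow",(22,150,120),(35,255,255)),("orange",(4,160,60),(18,255,255))):
        m=(cv2.inRange(hsv,lo,hi)>0)&roi
        P,uv=depthpts(d,m)
        k,l,st,ce=cv2.connectedComponentsWithStats(m.astype(np.uint8))
        print(n,nm,m.sum())
        for i in range(1,k):
            if st[i,4]>15:
                Q,_=depthpts(d,l==i); print("  ",st[i],np.round(np.percentile(Q,[2,50,98],axis=0)).tolist())
E
```

```text
scene green 731
   [325 181  46   6 224] [[534.0, 10.0, 19.0], [588.0, 44.0, 30.0], [655.0, 72.0, 41.0]]
   [312 209  70  14 498] [[440.0, -120.0, 4.0], [521.0, -74.0, 22.0], [609.0, -30.0, 39.0]]
scene yellow 487
   [313 183  12  25 284] [[454.0, -22.0, 19.0], [482.0, 19.0, 53.0], [513.0, 67.0, 58.0]]
   [355 226  11  19 162] [[494.0, -194.0, 49.0], [514.0, -169.0, 60.0], [536.0, -141.0, 65.0]]
   [356 253   6   7  41] [[487.0, -209.0, 5.0], [496.0, -199.0, 8.0], [506.0, -188.0, 10.0]]
scene orange 296
   [390 130   8   6  27] [[874.0, 191.0, 16.0], [879.0, 203.0, 25.0], [883.0, 226.0, 40.0]]
   [374 146  11  64 175] [[607.0, -109.0, 21.0], [615.0, -104.0, 140.0], [783.0, 149.0, 192.0]]
   [333 177  16   4  45] [[572.0, 63.0, 7.0], [584.0, 85.0, 20.0], [607.0, 98.0, 27.0]]
   [373 194   4   5  16] [[617.0, -83.0, 42.0], [627.0, -61.0, 56.0], [635.0, -46.0, 78.0]]
top green 3
top yellow 344
   [353 190  12  12  75] [[497.0, -174.0, 54.0], [518.0, -157.0, 62.0], [533.0, -137.0, 68.0]]
   [294 192  27  20 252] [[454.0, -16.0, 46.0], [483.0, 27.0, 53.0], [511.0, 69.0, 60.0]]
   [365 202   7   5  17] [[488.0, -207.0, 2.0], [494.0, -199.0, 9.0], [502.0, -183.0, 42.0]]
top orange 87
   [340 164   6   7  18] [[609.0, -102.0, 44.0], [612.0, -96.0, 57.0], [615.0, -86.0, 102.0]]
   [363 195   5   5  19] [[502.0, -187.0, 54.0], [509.0, -181.0, 68.0], [517.0, -172.0, 74.0]]
```

View pics/scene_z.png

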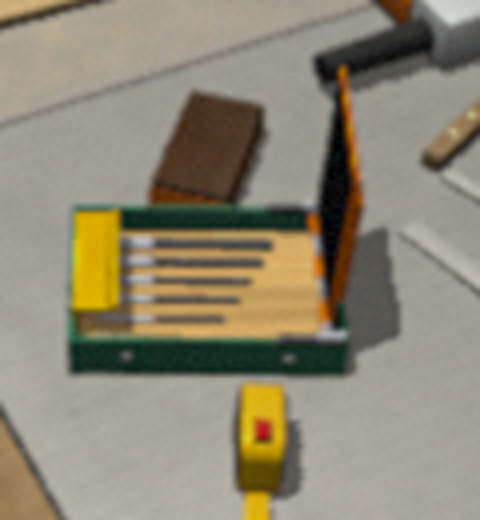

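View pics/top_z.png

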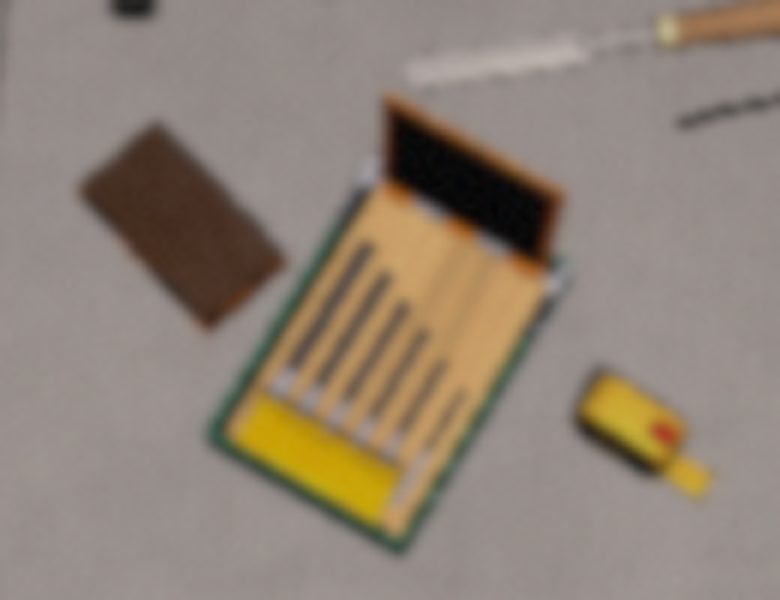

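The top crop shows the green rim: lip corners at (210,437) and (402,552), hinge corners near (368,158) and (572,266). I'll cast these onto the plane z=41 mm and check them against 206x140 mm and the scene view.

```bash
python3 - <<'E'
from h import *
d=dict(np.load("top0.npz"))
def z2p(p): return (np.array(p,float)+.5)/6-.5+np.array([255,125])
cs=[(207,437),(402,553),(572,264),(368,156)]
P=plane(d,z2p(cs),41)
print(np.round(P,1).tolist())
for i in range(4): print(np.linalg.norm(P[i]-P[(i+1)%4]))
c=P.mean(0); ax=(P[2]+P[3]-P[0]-P[1])[:2]; print(c,np.degrees(np.arctan2(ax[1],ax[0])))
ay=(P[0]+P[3]-P[1]-P[2])[:2]; print(np.degrees(np.arctan2(ay[1],ay[0]))-90)
s=dict(np.load("scene0.npz"))
# scene: front rim edge corners
f=lambda p:(np.array(p,float)+.5)/4-.5+np.array([295,130])
S=plane(s,f([(70,342),(348,338),(318,207),(70,205)]),41); print("scene LR,HR,HL,LL",np.round(S[:,:2],1).tolist())
# lip yellow
for n,dd in(("top",d),("scene",s)):
    m=cv2.inRange(cv2.cvtColor(dd["color"],cv2.COLOR_BGR2HSV),(22,130,100),(35,255,255)); k,l,st,ce=cv2.connectedComponentsWithStats(m)
    i=[i for i in range(1,k) if 285<ce[i][0]<335 and 175<ce[i][1]<225]; i=max(i,key=lambda i:st[i,4])
    cn=max(cv2.findContours((l==i).astype(np.uint8),0,2)[0],key=cv2.contourArea)
    b=cv2.boxPoints(cv2.minAreaRect(cn)); print(n,"lip box",np.round(plane(dd,b,54)[:,:2]).tolist())
# cover plane by depth in both
m=np.zeros((400,640),bool); m[130:215,370:392]=1
for n,dd,roi in(("scene",s,(365,395,140,215)),("top",d,(315,352,138,175))):
    m=np.zeros((400,640),bool); m[roi[2]:roi[3],roi[0]:roi[1]]=1
    Q,_=depthpts(dd,m); Q=Q[Q[:,2]>70]; print(n,len(Q),np.round(np.percentile(Q,[2,50,98],axis=0)).tolist())
    a=np.radians(57); 
E
```

```text
[[496.0, 93.7, 41.0], [431.9, -27.7, 41.0], [616.9, -121.5, 41.0], [679.0, 7.2, 41.0]]
137.3383962628934
207.43255311142244
142.82456093343458
202.38485094580216
[555.95351488 -12.07668026  41.        ] -26.09940615670281
-26.76521665012997
scene LR,HR,HL,LL [[434.8, -33.7], [616.7, -120.5], [668.3, 4.5], [495.6, 93.2]]
top lip box [[490.0, 81.0], [523.0, 66.0], [474.0, -28.0], [442.0, -12.0]]
scene lip box [[490.0, 76.0], [523.0, 59.0], [477.0, -33.0], [446.0, -17.0]]
scene 426 [[608.0, -109.0, 73.0], [624.0, -76.0, 140.0], [659.0, -9.0, 191.0]]
top 417 [[611.0, -103.0, 73.0], [636.0, -53.0, 141.0], [664.0, -2.0, 193.0]]
```

```bash
python3 - <<'E'
from h import *
a=np.radians(-26.5); C=np.array([556,-12.5]); ex=np.array([np.cos(a),np.sin(a)]); ey=np.array([-ex[1],ex[0]])
for n,roi in(("scene",(365,395,140,215)),("top",(315,352,138,175))):
    d=dict(np.load(n+"0.npz")); m=np.zeros((400,640),bool); m[roi[2]:roi[3],roi[0]:roi[1]]=1
    Q,_=depthpts(d,m); X=(Q[:,:2]-C)@ex; Y=(Q[:,:2]-C)@ey
    k=(Q[:,2]>65)&(abs(X-95)<40)&(abs(Y)<65)
    for lo in range(65,200,20):
        q=k&(Q[:,2]>=lo)&(Q[:,2]<lo+20)
        if q.sum(): print(n,lo,q.sum(),np.round(np.percentile(X[q],[10,50,90]),1),np.round(np.percentile(Y[q],[5,95])))
# corridor heights
A=np.array([234,579.]);B=np.array([668,-68.]);u=(B-A)/np.linalg.norm(B-A);nn=np.array([-u[1],u[0]])
for n in("scene","top"):
    d=dict(np.load(n+"0.npz")); Q,_=depthpts(d,np.ones((400,640),bool)); s=(Q[:,:2]-A)@u; w=(Q[:,:2]-A)@nn
    k=(abs(w)<90)
    for lo in range(0,900,100):
        q=k&(s>=lo)&(s<lo+100)
        if q.any(): print(n,lo,np.round(np.percentile(Q[q,2],[50,95,99.9])))
E
```

```text
scene 65 55 [85.2 86.6 91.9] [-61.  44.]
scene 85 59 [86.1 87.2 93.5] [-61.  41.]
scene 105 60 [87.  88.  94.4] [-60.  36.]
scene 125 61 [87.6 88.5 94.8] [-61.  39.]
scene 145 71 [88.2 89.4 98.4] [-60.  36.]
scene 165 85 [89.2 90.3 96.5] [-59.  45.]
scene 185 46 [91.6 93.3 94.8] [-58.  48.]
top 65 56 [85.6 87.2 89. ] [-50.  52.]
top 85 57 [86.3 88.1 89.5] [-52.  49.]
top 105 61 [87.1 88.8 90.3] [-52.  52.]
top 125 62 [88.  89.6 91.1] [-54.  53.]
top 145 58 [88.5 89.9 91.9] [-54.  54.]
top 165 84 [89.  91.1 93.3] [-51.  50.]
top 185 54 [91.8 93.4 95.1] [-51.  55.]
scene 0 [391. 483. 523.]
scene 100 [ 63.  89. 529.]
scene 200 [37. 86. 91.]
scene 300 [-1. 13. 52.]
scene 400 [-1.  2.  4.]
scene 500 [ 0. 52. 58.]
scene 600 [21. 39. 57.]
scene 700 [ 18. 179. 192.]
scene 800 [-1.  7. 13.]
top 0 [492. 594. 607.]
top 100 [ 85.  96. 609.]
top 200 [24. 89. 96.]
top 300 [ 0.  7. 52.]
top 400 [-0.  6. 12.]
top 500 [ 2. 52. 60.]
top 600 [20. 38. 60.]
top 700 [ 23. 184. 195.]
top 800 [ 1. 10. 17.]
```

Findings:
- Case centre is about (556, -12.5), with its x axis at -26.5°. Both views agree within a few mm.
- The cover stands at about 92° with its slide at about 0.
- Obstacles along the way are under 200 mm high.

I'll travel at z≈300 with the fingers shut.

```bash
python3 -m inch '0 0 3.5 0 0 0; 0 0 3.5 0 0 -0.078; 2.3 -3.4 0 0 0 0; 2.3 -3.4 0 0 0 0; 2.3 -3.4 0 0 0 0; 2.3 -3.4 0 0 0 0; 2.3 -3.4 0 0 0 0; 2.3 -3.4 0 0 0 0; 2.3 -3.4 0 0 0 0; 2.3 -3.4 0 0 0 0; 2.3 -3.4 0 0 0 0; 2.3 -3.4 0 0 0 0; 2.3 -3.4 0 0 0 0; 2.3 -3.4 0 0 0 0; 2.3 -3.4 0 0 0 0; 2.3 -3.4 0 0 0 0; 2.3 -3.4 0 0 0 0; 2.3 -3.4 0 0 0 0' 0 20
python3 -m inch '2.3 -3.4 0 0 0 0; 2.3 -3.4 0 0 0 0; 2.3 -3.4 0 0 0 0; 0 0 0 0 0 0; 0 0 0 0 0 0;0 0 0 0 0 0'
```

```text
time_s: 1.6
eef_pos: [603.0, 33.4, 300.6]
eef_rot: [[-0.895, 0.447, -0.001], [0.447, 0.895, 0.0], [0.001, -0.0, -1.0]]
wrist_force: [-0.0, 0.6, 0.4]
gripper_width: -0.001
time_s: 2.1
eef_pos: [671.1, -66.6, 300.2]
eef_rot: [[-0.895, 0.447, -0.002], [0.447, 0.895, 0.001], [0.002, 0.0, -1.0]]
wrist_force: [-1.0, -0.4, -0.6]
gripper_width: -0.002
```

```bash
python3 -m inch '0.6 -0.6 0 0 0 0; 0 0 -4 0 0 0; 0 0 -4 0 0 0; 0 0 -4 0 0 0; 0 0 -4 0 0 0; 0 0 0 0 0 0; 0 0 0 0 0 0'
python3 - <<'E'
from h import *
from rig import vision
for n,(x0,x1,y0,y1) in {"scene":(290,430,90,240),"top":(255,385,105,225)}.items():
    d=vision.get_image(n); cv2.imwrite(f"pics/{n}1.png",cv2.resize(d["color"][y0:y1,x0:x1],None,fx=4,fy=4,interpolation=cv2.INTER_CUBIC))
E
```

```text
time_s: 2.68
eef_pos: [675.0, -71.1, 138.4]
eef_rot: [[-0.895, 0.445, -0.007], [0.445, 0.896, 0.001], [0.007, -0.002, -1.0]]
wrist_force: [-0.0, 0.3, -0.0]
gripper_width: -0.003
```

View pics/scene1.png

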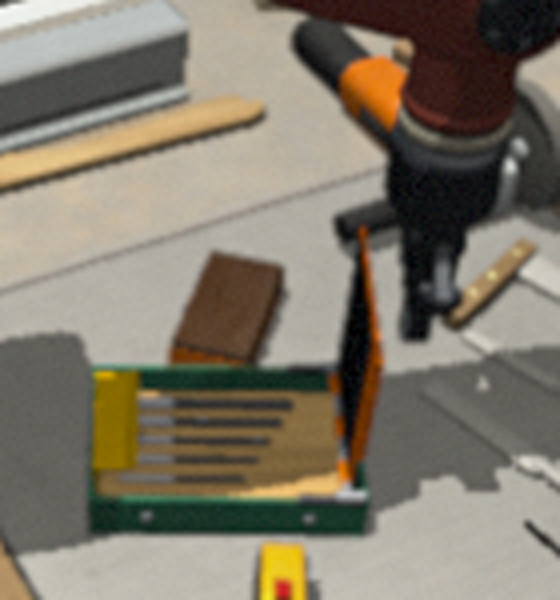

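The scene crop shows the shut fingertip at about (418,330), clear behind the upright cover. Now I push it over along an arc.

```bash
python3 -m inch '-0.9 0.45 -0.48 0 0 0; -0.9 0.45 -0.48 0 0 0; -0.45 0.22 -0.24 0 0 0; -0.45 0.22 -0.24 0 0 0; -0.47 0.23 -0.05 0 0 0; -0.47 0.23 -0.05 0 0 0; -0.47 0.23 -0.05 0 0 0; -0.47 0.23 -0.05 0 0 0; -0.44 0.22 -0.18 0 0 0; -0.44 0.22 -0.18 0 0 0; -0.44 0.22 -0.18 0 0 0; -0.44 0.22 -0.18 0 0 0; 0 0 0 0 0 0'
python3 - <<'E'
from h import *
from rig import vision
for n,(x0,x1,y0,y1) in {"scene":(290,430,90,240)}.items():
    d=vision.get_image(n); cv2.imwrite(f"pics/{n}2.png",cv2.resize(d["color"][y0:y1,x0:x1],None,fx=4,fy=4,interpolation=cv2.INTER_CUBIC))
E
```

```text
time_s: 3.87
eef_pos: [612.5, -40.6, 116.6]
eef_rot: [[-0.895, 0.446, -0.003], [0.446, 0.895, 0.001], [0.003, -0.001, -1.0]]
wrist_force: [0.1, -0.1, 0.0]
gripper_width: -0.0
```

View pics/scene2.png

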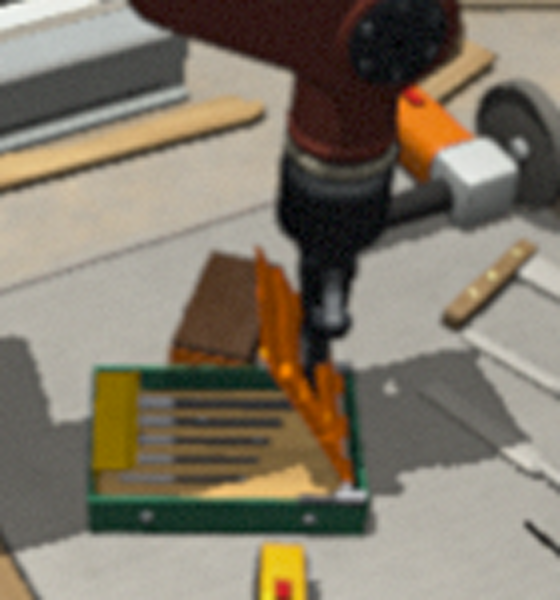

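The cover has folded to about 60° and the tip at (315,370) rests in the well. I continue the arc to about 15°.

```bash
python3 -m inch '-0.42 0.21 -0.33 0 0 0; -0.42 0.21 -0.33 0 0 0; -0.42 0.21 -0.33 0 0 0; -0.42 0.21 -0.33 0 0 0; -0.3 0.15 -0.4 0 0 0; -0.3 0.15 -0.4 0 0 0; -0.3 0.15 -0.4 0 0 0; -0.3 0.15 -0.4 0 0 0; -0.2 0.1 -0.47 0 0 0; -0.2 0.1 -0.47 0 0 0; -0.2 0.1 -0.47 0 0 0; -0.2 0.1 -0.47 0 0 0; 0 0 0 0 0 0'
python3 - <<'E'
from h import *
from rig import vision
for n,(x0,x1,y0,y1) in {"scene":(290,430,90,240)}.items():
    d=vision.get_image(n); cv2.imwrite(f"pics/{n}3.png",cv2.resize(d["color"][y0:y1,x0:x1],None,fx=4,fy=4,interpolation=cv2.INTER_CUBIC))
E
```

```text
time_s: 5.0
eef_pos: [576.3, -22.7, 68.2]
eef_rot: [[-0.895, 0.446, -0.002], [0.446, 0.895, 0.0], [0.002, -0.001, -1.0]]
wrist_force: [-0.2, -0.9, -0.4]
gripper_width: -0.001
```

View pics/scene3.png

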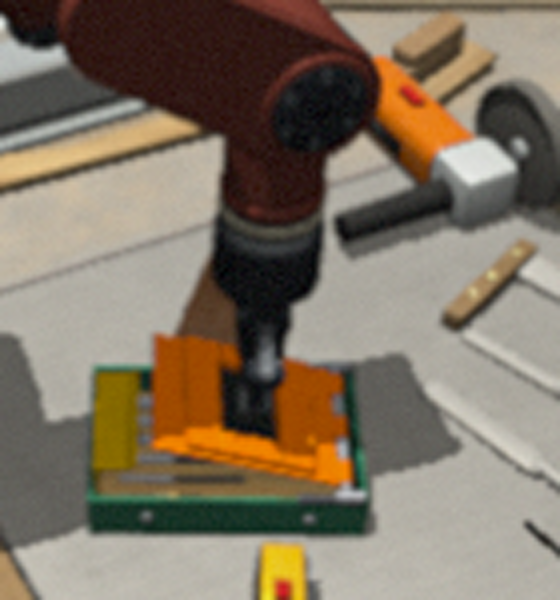

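The cover is at about 15°, with the tip inside the black well at (250,410) and the tongue short of the lip. Now I press it flat.

```bash
python3 -m inch '-0.1 0.05 -0.5 0 0 0; -0.1 0.05 -0.5 0 0 0; -0.1 0.05 -0.5 0 0 0; -0.1 0.05 -0.5 0 0 0; 0 0 -0.1 0 0 0; 0 0 0 0 0 0;0 0 0 0 0 0'; python3 -m inch '0 0 -0.1 0 0 0; 0 0 -0.1 0 0 0; 0 0 0 0 0 0'
```

```text
time_s: 5.63
eef_pos: [572.9, -20.8, 48.3]
eef_rot: [[-0.895, 0.446, -0.001], [0.446, 0.895, 0.0], [0.001, -0.0, -1.0]]
wrist_force: [0.1, 0.1, 0.1]
gripper_width: 0.004
time_s: 5.88
eef_pos: [572.9, -20.8, 46.7]
eef_rot: [[-0.895, 0.446, -0.001], [0.446, 0.895, 0.0], [0.001, -0.0, -1.0]]
wrist_force: [-1.7, -0.8, 2.3]
gripper_width: -0.001
```

```bash
python3 -m inch '0 0 -0.08 0 0 0; 0 0 0 0 0 0; -0.36 0.18 0 0 0 0; -0.36 0.18 0 0 0 0; -0.36 0.18 0 0 0 0;-0.18 0.09 0 0 0 0; 0 0 0 0 0 0'
python3 - <<'E'
from h import *
from rig import vision
for n,(x0,x1,y0,y1) in {"scene":(290,430,90,240)}.items():
    d=vision.get_image(n); cv2.imwrite(f"pics/{n}4.png",cv2.resize(d["color"][y0:y1,x0:x1],None,fx=4,fy=4,interpolation=cv2.INTER_CUBIC))
E
```

```text
time_s: 6.47
eef_pos: [561.2, -14.4, 46.5]
eef_rot: [[-0.895, 0.446, 0.002], [0.446, 0.895, -0.0], [-0.002, 0.001, -1.0]]
wrist_force: [1.3, 0.1, 3.0]
gripper_width: 0.0
```

View pics/scene4.png

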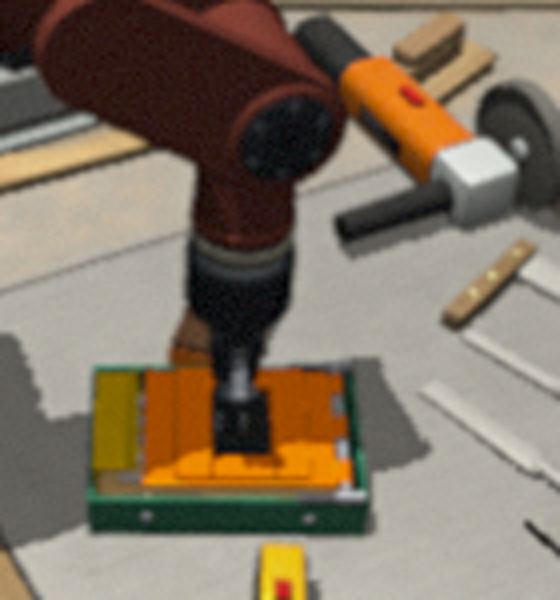

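The cover lies flat with its tongue at x≈143 px, just short of the lip at 137 px, and the tip is in the well. Now I slide it home.

```bash
python3 -m inch '-0.27 0.135 0 0 0 0; -0.27 0.135 0 0 0 0; -0.27 0.135 0 0 0 0; -0.27 0.135 0 0 0 0; -0.27 0.135 0 0 0 0'; python3 -m inch '-0.27 0.135 0 0 0 0; -0.27 0.135 0 0 0 0; -0.27 0.135 0 0 0 0; 0 0 0 0 0 0'
```

```text
time_s: 6.93
eef_pos: [547.9, -7.8, 46.4]
eef_rot: [[-0.895, 0.447, 0.002], [0.447, 0.895, -0.0], [-0.002, 0.001, -1.0]]
wrist_force: [4.3, -1.8, 3.1]
gripper_width: -0.001
time_s: 7.27
eef_pos: [538.8, -3.1, 46.1]
eef_rot: [[-0.895, 0.446, -0.0], [0.446, 0.895, 0.001], [0.0, 0.001, -1.0]]
wrist_force: [2.7, 0.4, 5.3]
gripper_width: 0.005
```

```bash
python3 -m inch '-0.27 0.135 0 0 0 0; -0.18 0.09 0 0 0 0; 0 0 0 0 0 0'; python3 -m inch '-0.09 0.045 0 0 0 0; -0.09 0.045 0 0 0 0; 0 0 0 0 0 0'
```

```text
time_s: 7.52
eef_pos: [537.7, -2.6, 46.9]
eef_rot: [[-0.895, 0.446, 0.008], [0.446, 0.895, -0.002], [-0.008, 0.001, -1.0]]
wrist_force: [8.7, -2.8, 0.4]
gripper_width: 0.001
time_s: 7.77
eef_pos: [537.8, -2.5, 47.4]
eef_rot: [[-0.895, 0.446, 0.012], [0.446, 0.895, -0.004], [-0.012, 0.002, -1.0]]
wrist_force: [11.5, -4.3, -0.6]
gripper_width: -0.0
```

```bash
python3 - <<'E'
from h import *
from rig import vision
o=[]
for n,(x0,x1,y0,y1) in {"scene":(300,400,160,235),"top":(270,370,140,215)}.items():
    d=vision.get_image(n); np.savez(n+"5.npz",**d); o.append(cv2.resize(d["color"][y0:y1,x0:x1],None,fx=4,fy=4,interpolation=cv2.INTER_CUBIC))
    o.append(cv2.resize(dict(np.load(n+"0.npz"))["color"][y0:y1,x0:x1],None,fx=4,fy=4,interpolation=cv2.INTER_CUBIC))
cv2.imwrite("pics/p5.png",np.vstack([np.hstack(o[:2]),np.hstack(o[2:])]))
E
```

```text
(no output)
```

View pics/p5.png

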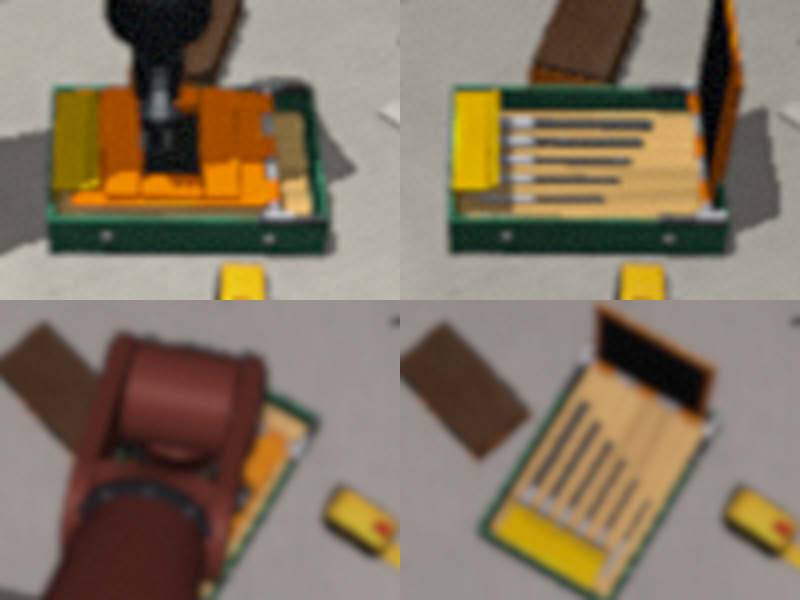

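In the scene view (top left), the cover's tongue is under the lip and the hinge end has moved about 35 zoomed pixels, roughly 23 mm. The tip rode up slightly, so I press down again, push a little harder to confirm the stop, then measure.

```bash
python3 -m inch '0 0 -0.1 0 0 0; -0.09 0.045 -0.05 0 0 0; -0.09 0.045 0 0 0 0; 0 0 0 0 0 0'; python3 -m inch '-0.09 0.045 0 0 0 0; -0.09 0.045 0 0 0 0; 0 0 0 0 0 0'
```

```text
time_s: 8.2
eef_pos: [537.7, -2.4, 46.9]
eef_rot: [[-0.895, 0.446, 0.015], [0.446, 0.895, -0.005], [-0.016, 0.002, -1.0]]
wrist_force: [13.6, -6.1, 0.5]
gripper_width: -0.001
time_s: 8.45
eef_pos: [537.7, -2.4, 47.4]
eef_rot: [[-0.895, 0.446, 0.019], [0.445, 0.895, -0.007], [-0.02, 0.003, -1.0]]
wrist_force: [17.3, -8.3, -1.5]
gripper_width: 0.001
```

It's a firm stop: 19 N with no motion. I relieve the push, lift clear, and look.

```bash
python3 -m inch '0.28 -0.14 0 0 0 0; 0.28 -0.14 0.05 0 0 0; 0.28 -0.14 0.1 0 0 0; 0 0 0.2 0 0 0; 0 0 0.5 0 0 0; 0 0 1 0 0 0; 0 0 3 0 0 0; 0 0 4 0 0 0; 0 0 4 0 0 0; 0 0 4 0 0 0; 0 0 4 0 0 0; 0 4 0 0 0 0; 0 4 0 0 0 0; 0 4 0 0 0 0; 0 4 0 0 0 0; 0 4 0 0 0 0; 0 4 0 0 0 0; 0 0 0 0 0 0'
python3 -m inch '0 4 0 0 0 0; 0 4 0 0 0 0; 0 4 0 0 0 0; 0 4 0 0 0 0; 0 0 0 0 0 0; 0 0 0 0 0 0'
python3 - <<'E'
from h import *
from rig import vision
o=[]
for n,(x0,x1,y0,y1) in {"scene":(300,400,160,235),"top":(270,370,140,215)}.items():
    d=vision.get_image(n); np.savez(n+"6.npz",**d); cv2.imwrite(f"pics/{n}6.png",d["color"])
    o.append(cv2.resize(d["color"][y0:y1,x0:x1],None,fx=8,fy=8,interpolation=cv2.INTER_CUBIC)); cv2.imwrite(f"pics/{n}6z.png",o[-1])
a=np.radians(-26.5); C=np.array([556,-12.5]); ex=np.array([np.cos(a),np.sin(a)]); ey=np.array([-ex[1],ex[0]])
for n in("scene","top"):
    d=dict(np.load(n+"6.npz")); hsv=cv2.cvtColor(d["color"],cv2.COLOR_BGR2HSV)
    m=(cv2.inRange(hsv,(4,150,60),(18,255,255))>0); Q,_=depthpts(d,m); X=(Q[:,:2]-C)@ex;Y=(Q[:,:2]-C)@ey
    k=(abs(X)<110)&(abs(Y)<62); print(n,k.sum(),"X",np.round(np.percentile(X[k],[0.5,2,50,98,99.5])),"z",np.round(np.percentile(Q[k,2],[2,50,98])))
E
```

```text
time_s: 9.95
eef_pos: [533.3, 242.5, 250.1]
eef_rot: [[-0.898, 0.441, -0.009], [0.441, 0.898, 0.001], [0.008, -0.003, -1.0]]
wrist_force: [0.1, -0.9, -0.5]
gripper_width: 0.001
time_s: 10.45
eef_pos: [534.7, 397.0, 249.8]
eef_rot: [[-0.896, 0.443, -0.007], [0.443, 0.896, -0.005], [0.004, -0.008, -1.0]]
wrist_force: [-0.3, -1.0, -0.1]
gripper_width: -0.002
scene 1128 X [-81. -66.   6.  65.  74.] z [17. 52. 57.]
top 959 X [-78. -64.   8.  65.  75.] z [20. 53. 62.]
```

View pics/scene6z.png

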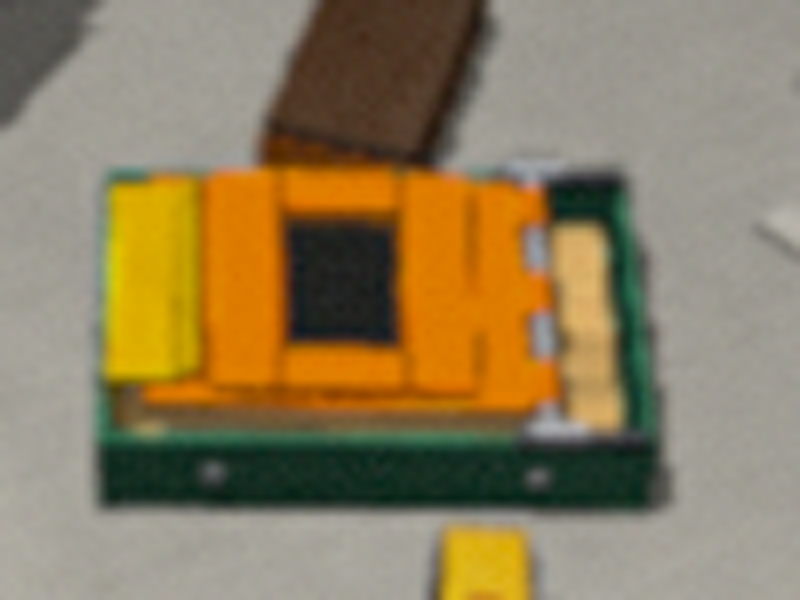

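View pics/top6z.png

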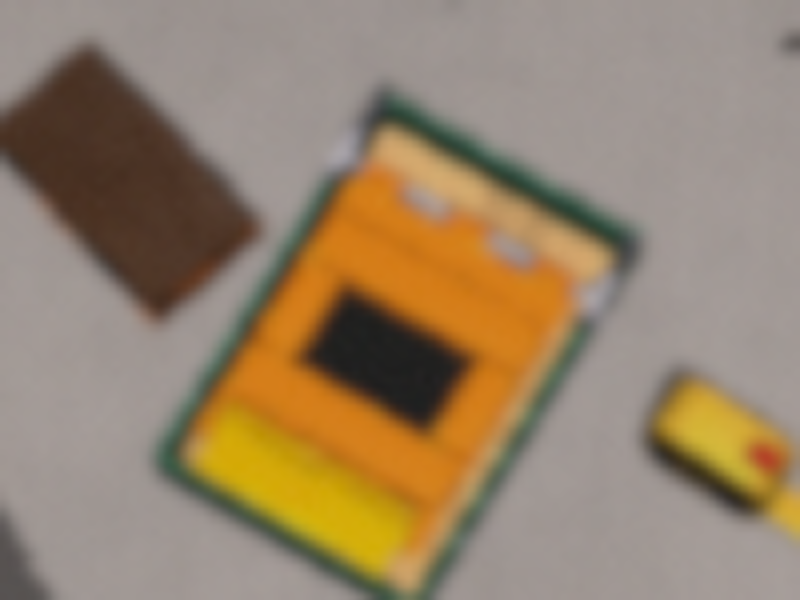

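The cover stays shut after release: black well at (342,282) in the scene crop and (388,360) in the top crop. I now measure the slide from the well's centre, which should be at case x = 12 - slide, and check that the bystanders haven't moved.

```bash
python3 - <<'E'
from h import *
a=np.radians(-26.5); C=np.array([556,-12.5]); ex=np.array([np.cos(a),np.sin(a)]); ey=np.array([-ex[1],ex[0]])
f=lambda p,o:(np.array(p,float)+.5)/8-.5+np.array(o)
t=dict(np.load("top6.npz"));s=dict(np.load("scene6.npz"))
W=plane(t,f([(348,288),(470,358),(428,432),(302,358)],(270,140)),48)
W2=plane(s,f([(288,218),(398,218),(396,342),(288,340)],(300,160)),48)
E=plane(t,f([(385,88),(642,240),(162,468),(418,603)],(270,140)),41)
for n,p in(("well top",W),("well scene",W2),("case rim",E)):
    X=(p[:,:2]-C)@ex;Y=(p[:,:2]-C)@ey;print(n,np.round(X,1),X.mean().round(1),np.round(Y,1))
# before/after difference
for n in("scene","top"):
    d0=dict(np.load(n+"0.npz"))["color"].astype(int); d1=dict(np.load(n+"6.npz"))["color"].astype(int)
    m=(abs(d0-d1).max(2)>60).astype(np.uint8); k,l,st,ce=cv2.connectedComponentsWithStats(m)
    print(n,[st[i].tolist() for i in range(1,k) if st[i,4]>12])
E
```

```text
well top [ 11.4  10.4 -29.  -27.4] -8.7 [ 32.8 -31.6 -32.1  34.5]
well scene [-28.8  13.3   9.4 -30.4] -9.1 [ 34.6  34.6 -29.5 -28.5]
case rim [ 104.6   99.7 -101.8  -98.1] 1.1 [ 66.8 -71.8  64.8 -66.4]
scene [[230, 0, 13, 3, 26], [20, 4, 4, 11, 21], [158, 7, 18, 13, 175], [266, 9, 25, 60, 936], [58, 33, 10, 24, 97], [158, 32, 27, 49, 749], [18, 34, 10, 7, 41], [39, 49, 67, 95, 3612], [0, 50, 55, 173, 3713], [26, 78, 10, 7, 35], [218, 112, 25, 8, 80], [297, 116, 52, 18, 293], [264, 124, 83, 81, 1920], [0, 129, 22, 30, 387], [69, 135, 38, 20, 349], [233, 137, 11, 10, 80], [216, 147, 37, 35, 742], [73, 151, 37, 22, 403], [374, 152, 21, 66, 637], [146, 172, 30, 20, 340], [54, 179, 46, 44, 780], [142, 178, 5, 6, 14], [252, 178, 26, 40, 589], [318, 181, 55, 33, 1341], [371, 183, 4, 5, 15], [193, 184, 23, 14, 171], [116, 194, 14, 16, 45], [124, 194, 10, 14, 23], [171, 194, 6, 12, 51], [190, 203, 65, 29, 759], [375, 212, 7, 3, 14], [97, 219, 8, 3, 19], [148, 224, 10, 9, 21], [135, 232, 12, 6, 35], [189, 234, 14, 7, 47], [225, 243, 15, 16, 143], [114, 259, 11, 14, 80], [199, 276, 28, 12, 203]]
top [[142, 110, 59, 170, 4773], [209, 124, 16, 52, 487], [220, 130, 30, 91, 1248], [135, 136, 7, 15, 34], [319, 141, 30, 27, 369], [299, 162, 41, 47, 875], [248, 180, 41, 51, 951], [199, 189, 18, 40, 401], [140, 198, 31, 49, 778], [50, 220, 135, 126, 6602], [190, 227, 57, 103, 2781], [225, 229, 24, 21, 253], [268, 255, 29, 53, 693], [229, 257, 7, 10, 27], [306, 279, 17, 9, 94], [107, 294, 4, 8, 17], [253, 297, 18, 36, 117], [195, 304, 12, 13, 85], [187, 307, 11, 16, 123], [332, 306, 5, 5, 13], [327, 311, 5, 6, 15], [208, 327, 46, 26, 352], [242, 334, 16, 17, 108], [332, 339, 10, 18, 75], [149, 351, 10, 11, 56], [261, 357, 18, 22, 214], [221, 358, 38, 25, 645], [159, 360, 19, 32, 402], [257, 375, 54, 25, 652], [179, 380, 15, 14, 124], [195, 384, 6, 4, 15], [202, 387, 18, 9, 108], [222, 387, 21, 13, 140]]
```

View pics/top6.png

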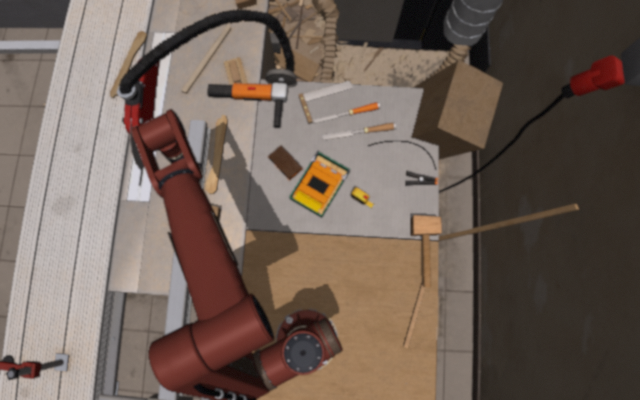

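View pics/scene6.png

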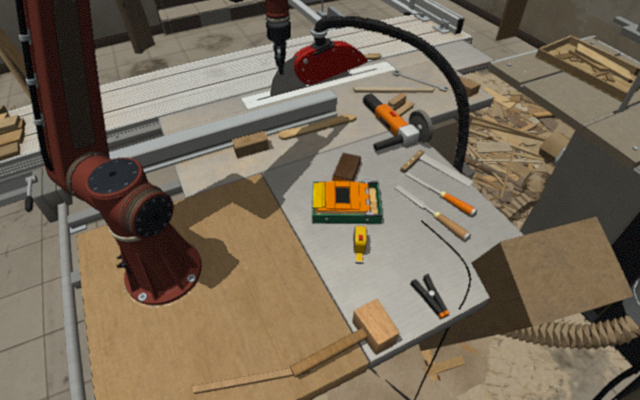

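The cover is shut, the tools stand at the same pixels, and the gripper at (280,60) is in free air. It looks close to the saw, so I back it off a little before handing in.

```bash
python3 -m inch '-4 0 0 0 0 0; -4 0 0 0 0 0; -4 0 0 0 0 0; 0 0 0 0 0 0; 0 0 0 0 0 0; 0 0 0 0 0 0; 0 0 0 0 0 0' && python3 - <<'E'
from rig import env,monitor
s=monitor.get_state();print(s["wrist_force"],s["joint_velocities"]);print(env.hand_in())
E
```

```text
time_s: 11.13
eef_pos: [419.0, 396.1, 253.4]
eef_rot: [[-0.894, 0.448, 0.001], [0.448, 0.894, 0.0], [-0.001, 0.001, -1.0]]
wrist_force: [1.6, -0.2, -0.2]
gripper_width: 0.002
[ 1.64506699 -0.20908181 -0.18453946] [-0.06160626  0.81227173 -0.89788721  0.29259849 -0.1242603   0.0357769 ]
the job is handed in; nothing more can be done
None
```

The case is shut and the job is handed in, at about 11 s of the 43 s allowed; no verdict came back. With the fingers shut, I pushed the standing cover over and pressed it flat in its finger well. I then slid it under the lip until it hit a firm stop (19 N with no further motion), lifted off and moved clear.

- **Cover:** about 2 s after I let go, both views showed it still flat with its tongue under the lip.
- **Slide:** my estimates don't fully agree. The well's centre gives about 21–22 mm, while the hinge end's shift between pictures gives about 25 mm. The firm stop suggests fully home (24 mm), and all of these are above the 18 mm needed.
- **Bystanders:** none looked moved by eye. In the top view the arm partly hid the wooden block, but the scene view shows it in place. I didn't measure their positions.
- **Contact:** the gripper was in free air at hand-in, with the wrist force reading 1.6 N, slightly above the up to about 1 N of the earlier free-air readings. The joints were still settling at under 1 degree/s.

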